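Load the dip probe and index the sample slide to the reader

TASK

Take the dip probe out of its rack and push its thin stem all the way down into the narrow mouth of the vial on the sample slide. Then pull up the slide's lock plunger, move the slide on to the very next hole towards the reader and let the pin go fully home there. Finish while still gripping the plunger knob with the pin held home - do not let go of it - and do not knock over the beaker or the jar.

Things in the scene. Friction and masses are not known exactly. Their poses are not given: they have to be found in the camera images.
- probe: Loose dip probe, 45 g: steel stem 6 mm in diameter, 60 mm long, below a round black handle 16 mm in diameter, 45 mm tall. Origin at the stem's tip, z up: the handle runs from z = 60 to 105 mm. Starts upright in the rack, the handle's underside resting on the rack's top (tip 15 mm above the table); in the vial it goes down likewise until the handle rests on the rim.
- rack: Fixed white plastic rack, 60 (its x) x 110 (its y) x 75 mm high, origin at the centre of its underside, z up. The probe stands in its only true hole, at the centre of the top (9 mm wide). It stands to the left or to the right of the slide.
- vial_mouth (a point): Centre of the rim of the small amber vial clamped on the slide: the mouth bore is 10 mm wide, the neck 16 mm outside and 20 mm tall, the vial 70 mm tall and 66 mm deep inside. The rim is 110 mm above the table. Moves with the slide; axes as rail.
- rail: Fixed base of the slide, dark plate 130 (x) x 360 (y) mm; origin at the centre of its underside, z up. The slide runs along its y. At x = -45 mm a ladder strip, top 26 mm high, has square 10 mm holes at y = -110, -60, -10, +40 mm; the pin starts at y = -60. The reader, a grey block 40 x 60 x 85 mm high, stands at x = 85, y = 110 mm: towards the reader is +y.
- next_hole (a point): Centre of the top of the hole in the ladder strip where the pin has to go next: 50 mm along the rail's +y from the hole where the pin starts. Fixed to the rail.
- knob: Black round knob of the lock plunger, 28 mm in diameter, 22 mm tall; origin at its centre, 76 mm above the table when the pin is home; axes as rail. Below it a steel collar 22 mm wide, top at 60 mm; the slide plate is at 40 mm. The vial is 60 mm along +x and 120 mm along +y from it. Gripped, the knob also drags the slide along.
- plunger (a joint): Lift of the lock plunger and its 8 mm round-nosed pin, m: 0 = pin fully home (start), 0.016 = fully up. A spring pulls it down with about 5 N (home) to 7 N (up). The pin reaches 10 mm into the hole and is clear of the strip above 0.010; let down over a hole it drops in by itself, between holes it rides on the strip.
- carriage (a joint): Position of the slide along the rail's +y, m: starts at 0, locked by the pin with about 1 mm of play; the next hole towards the reader is at 0.050; travel is -0.055 to 0.105. About 2 N to push; it stays where it is left.
- beaker: Empty glass beaker, 66 mm across, 85 mm tall, loose; stands on the other side of the slide from the rack. Origin under its centre, z up.
- jar: Closed glass sample jar, 60 mm across, 75 mm tall, loose, standing at the left beyond the rack's row. Origin under its centre, z up.

How it is judged:
By the outcome, as a careful person would: the job done as asked, in the order asked, and still so for the second after the job is handed in, while the arm keeps its last pose, push and grip.
It also fails if it takes over 58 s, if anything falls off the work surface, if the arm or the gripper's body presses on something with over 40 N, if the wrist force passes 120 N, or if a joint passes its speed limit or range.

ROBOT

A 6-joint arm with a two-finger parallel gripper is mounted at the origin on the work surface. World frame = base frame: x ahead of the robot, y to its left, z up, the work surface at z = 0. Lengths are in m, angles in rad, forces in N, time in s.
With the tool pointing down it reaches from about 0.4 to 0.925 m from the base axis. Payload 3.4 kg.
Tool frame: the origin (TCP) lies on the mounting face of the last link; the fingertips stand 173 mm ahead of it and the grasp point (between the pads) lies 155 mm ahead of it (manip.grip_depth is the distance from the TCP to the grasp point, in m); z points along the fingers, y is the line along which they close (so a half turn about z gives the same grasp; the last joint's range is limited). The gripper opens to 85 mm and grips with 20 to 120 N. Pads are 22 mm wide; open, the fingers measure 114 mm over their backs; the gripper's body (76 mm by 85 mm) begins 54 mm behind the grasp point. The pads swing forward as they close: fully open they stand 13 mm farther back than shut.
Start: joints at [-1.26, 0.307, 1.506, -0, 1.328, -0.073], TCP at [0.215, -0.533, 0.405] pointing down, gripper open.
Joint ranges: [-3.12, 3.12], [-1.05, 2.28], [0.14, 2.33], [-1.42, 4.57], [0.1, 2.73], [-2.68, 2.68]. Speed limits (rad/s): [2.57, 2.57, 3.14, 3.14, 3.14, 3.14].

INTERFACE

Orientations are given as [roll, pitch, yaw] about the fixed x, y, z axes, in that order (R = Rz(yaw) Ry(pitch) Rx(roll)).
In Python, from station import manip, optics gives the robot as it stands.
- The arm moves only by the shell command python3 -m jog 'ROWS'. ROWS is a JSON object whose one key "targets" holds a list of rows, each a list of 5 numbers: the shift along the tool's x, y, z in m, then the turn about the tool's z in rad, then the finger opening in m, from 0 to 0.0854. A call has exactly 5 rows; each row is the pose to reach, as a shift and turn from the pose commanded when the call began, along the tool's axes at that moment; what a row does not reach only later rows make up. A row lasts 1/10 s, in which the tool goes at most 50 mm and 8.59 degrees, less where a joint would pass 70% of its speed; a pose out of reach is approached as far as the arm can. A call with a gripper value outside its range is refused whole. The fingers move at their own pace and stop on an object; the grip force is fixed at half the most. Time passes only in rows, so rows that repeat a pose let the fingers close, or fill a call up. It gives the time, the measured TCP pose, the force, the opening and the grip force at its end, in the units of the state.
- manip.state(): the state, without advancing time (a new reading comes with each control period).
- optics.capture(name): name is "scene" or "top"; returns (picture, depth): 480x640x3 uint8, red, green, blue; 480x640 float32, m along the optical axis (not along the pixel's ray), 0 where there is no reading.
- optics.camera_params(name): a dict with "mtx" (3x3 intrinsics, pixels), "dist" ([k1, k2, p1, p2, k3] as OpenCV has them; the pictures are not rectified), "T" (4x4, takes a point from camera to world coordinates). Camera axes: x right, y down, z forward; pixel columns grow to the right and rows downward; lengths in m; the calibration is good to about 2 mm. A picture is of the moment at which its call begins. camera_params takes no time and is no camera call.
- manip.finish_job(): hands the job in; it is judged then, once.
The state is a dict: "time": time; "joint_positions": joint angles; "dq": joint speeds; "effort": joint torques, N m; "tcp_pos": TCP position; "tool_rot": TCP orientation; "force": force on the tool from outside, world axes, zero at the start; "torque": the same for the moment, N m; "gripper_width": finger opening in m; "grip_force": force on a finger pad.
Only numpy, scipy, OpenCV 4.12 (cv2) and the standard library are available. Lean on these libraries where they do the work, as an engineer would, in place of code of your own. Each camera call takes 0.05 s, during which the arm holds its last target. There are 200 camera calls.

## Working session

There is one attempt and no reset: what is moved stays moved. The work goes in short steps, Python scripts to look and compute and a shell command to move; the robot and the scene stay as the last step left them, time stands still between calls to the robot, and variables do not carry over. Pictures are saved under pics/ and viewed, at most 10 in all, crops included, and the job is handed in when it is done.

```bash
mkdir -p pics; ls; python3 - <<'E'
from station import manip, optics
import cv2,numpy as np
for n in ("scene","top"):
    p,d=optics.capture(n); cv2.imwrite(f"pics/{n}0.png",p[:,:,::-1]); np.savez(f"pics/{n}0.npz",p=p,d=d)
    c=optics.camera_params(n); print(n,np.round(c["mtx"],1).tolist(),c["dist"],np.round(c["T"],4).tolist())
s=manip.state(); print({k:np.round(v,4).tolist() for k,v in s.items()}, manip.grip_depth)
E
```

```text
pics
scene [[457.2, 0.0, 318.1], [0.0, 457.2, 235.8], [0.0, 0.0, 1.0]] [0.02483229 0.         0.         0.         0.        ] [[-0.7274, 0.5632, -0.392, 0.9357], [0.686, 0.5843, -0.4336, 0.4013], [-0.0152, -0.5843, -0.8114, 0.8735], [0.0, 0.0, 0.0, 1.0]]
top [[598.4, 0.0, 321.3], [0.0, 598.4, 239.2], [0.0, 0.0, 1.0]] [-0.07028107  0.          0.          0.          0.        ] [[-0.0249, -0.9985, 0.0496, 0.4959], [-0.9996, 0.0242, -0.0154, 0.0079], [0.0142, -0.0499, -0.9987, 1.43], [0.0, 0.0, 0.0, 1.0]]
{'time': 0.1, 'joint_positions': [-1.2605, 0.3075, 1.5076, 0.0, 1.3284, -0.0735], 'dq': [-0.0009, -0.0014, -0.0023, 0.0007, -0.0004, 0.0003], 'effort': [0.0001, -45.8527, -25.2608, -0.0002, 0.0056, -0.0], 'tcp_pos': [0.2152, -0.5329, 0.4039], 'tool_rot': [-3.1397, -0.0002, 0.3838], 'force': [-1.3295, -1.1269, -0.2281], 'torque': [0.0044, -0.0133, 0.0012], 'grip_force': 0.0, 'gripper_width': 0.0856} 0.1547
```

View pics/scene0.png

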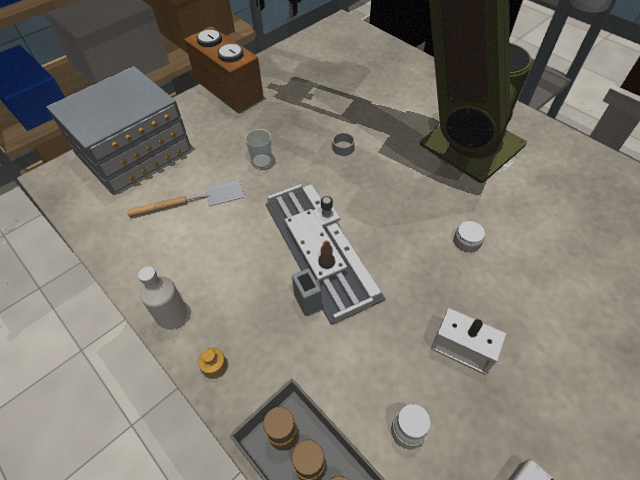

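View pics/top0.png

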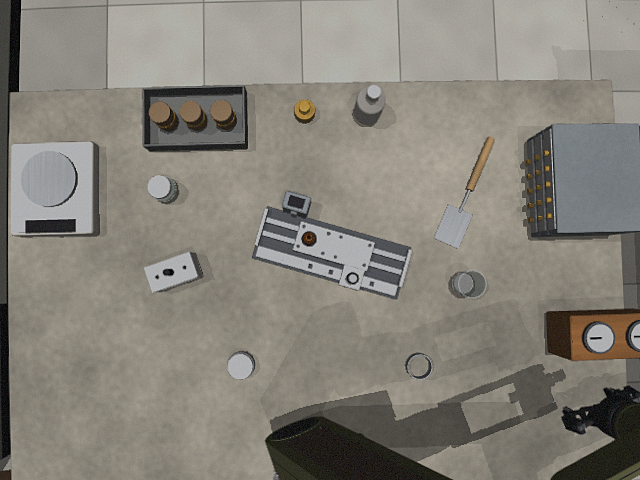

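The scene view shows the rack with the probe at about (473,328), the vial at (326,255), the knob at (326,203), the reader at (307,290) and the beaker at (260,148). In the top view these are the probe (168,271), vial (309,239), knob (352,278), reader (296,203), beaker (467,284) and jar (163,188) or (240,365). Next I'll measure them.

```bash
cat > h.py <<'E'
import numpy as np, cv2
from station import manip, optics
def rays(n,px):
    c=optics.camera_params(n); T=np.array(c["T"])
    u=cv2.undistortPoints(np.float64(px).reshape(-1,1,2),np.float64(c["mtx"]),np.float64(c["dist"])).reshape(-1,2)
    return T[:3,3], u, np.c_[u,np.ones(len(u))]@T[:3,:3].T
def plane(n,px,z):
    o,u,d=rays(n,px); return o+d*((z-o[2])/d[:,2])[:,None]
def cloud(n,dep):
    v,u=np.mgrid[0:480,0:640]; o,_,d=rays(n,np.c_[u.ravel(),v.ravel()])
    P=(o+d*dep.reshape(-1,1)).reshape(480,640,3); P[dep==0]=np.nan; return P
def tri(pa,pb):  # pixel in top, pixel in scene -> point, gap
    o1,_,d1=rays("top",[pa]); o2,_,d2=rays("scene",[pb]); d1=d1[0];d2=d2[0]
    t=np.linalg.lstsq(np.c_[d1,-d2],o2-o1,rcond=None)[0]
    a=o1+d1*t[0]; b=o2+d2*t[1]; return (a+b)/2, np.linalg.norm(a-b)
E
python3 - <<'E'
from h import *
R={}
for n in("top","scene"):
    f=np.load(f"pics/{n}0.npz"); P=cloud(n,f["d"]); R[n]=f["p"]
    tab=P[150:250,200:240] if n=="top" else P[300:340,200:260]
    print(n,"table z",np.nanmedian(tab[...,2]))
    c={"top":dict(probe=(168,271),vial=(309,239),knob=(352,278),jar1=(163,188),jar2=(240,365),beak=(467,284)),"scene":dict(probe=(475,326),vial=(327,245),knob=(326,203),jar1=(412,420),jar2=(469,232))}[n]
    for k,(x,y) in c.items():
        r=20; Q=P[y-r:y+r,x-r:x+r].reshape(-1,3); z=Q[:,2]; m=np.nanpercentile(z,99.5)
        for band in (0.006,):
            S=Q[z>m-band]; print(k,"ztop",round(m,4),len(S),np.round(np.median(S,0),4),np.round(np.ptp(S,0),3))
a=R["top"][215:305,140:220]; b=R["top"][190:310,245:415]
a=cv2.resize(a,None,fx=4,fy=4,interpolation=2);b=cv2.resize(b,None,fx=4,fy=4,interpolation=2)
cv2.imwrite("pics/c1.png",b[:,:,::-1])
s=R["scene"]; a=cv2.resize(a,(320,360)); c=cv2.resize(s[180:330,260:390],None,fx=3,fy=3,interpolation=2)
d=cv2.resize(s[300:380,425:515],None,fx=4,fy=4,interpolation=2)
w=np.zeros((600,800,3),np.uint8); w[:450,:390]=c; w[:320,400:760]=d; cv2.imwrite("pics/c2.png",w[:,:,::-1])
E
```

```text
top table z -0.0013522748092460457
probe ztop 0.1208 37 [0.4972 0.3291 0.1188] [0.013 0.013 0.008]
vial ztop 0.1101 26 [0.5669 0.0143 0.1088] [0.014 0.013 0.009]
knob ztop 0.0898 90 [ 0.4738 -0.0815  0.0869] [0.025 0.025 0.008]
jar1 ztop 0.0793 219 [0.6918 0.3543 0.0752] [0.05  0.051 0.009]
jar2 ztop 0.0443 288 [0.2771 0.1811 0.0405] [0.056 0.058 0.009]
beak ztop 0.0875 100 [ 0.4476 -0.3503  0.0843] [0.061 0.065 0.008]
scene table z 0.0002755150786591942
probe ztop 0.1209 69 [0.4998 0.3333 0.119 ] [0.015 0.014 0.008]
vial ztop 0.1114 43 [0.5673 0.0181 0.1095] [0.015 0.016 0.008]
knob ztop 0.0897 98 [ 0.4749 -0.0761  0.0871] [0.027 0.029 0.007]
jar1 ztop 0.0784 815 [0.6943 0.3584 0.0752] [0.052 0.052 0.007]
jar2 ztop 0.0433 422 [0.2771 0.1843 0.0402] [0.058 0.058 0.008]
```

View pics/c1.png

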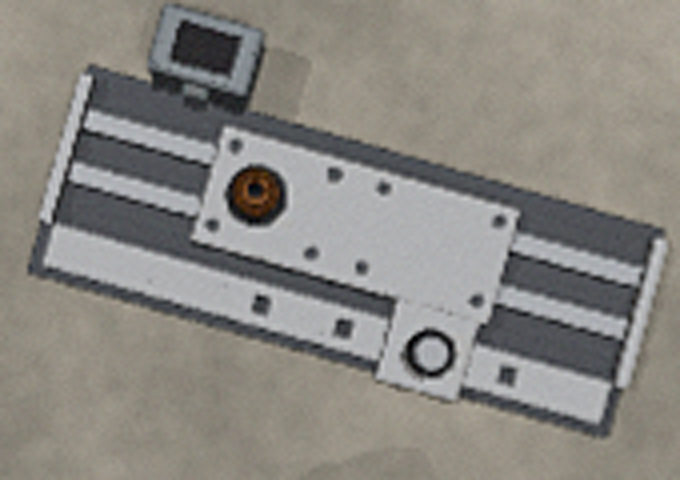

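View pics/c2.png

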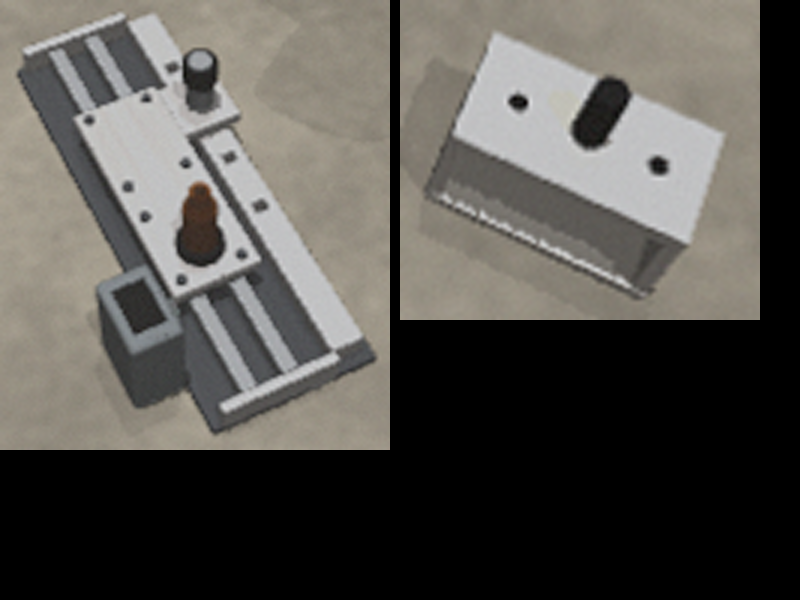

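The crops show the vial mouth at top-view pixel (309,237), the knob at (352.5,278), the free ladder holes at (310.5,266), (331,272) and (371.8,284), and the probe upright at the rack centre.

```bash
cat >> h.py <<'E'
def go(x,y,z,yaw):  # grasp-point target -> tool shift, turn
    s=manip.state(); p=np.array(s["tcp_pos"]); r,pi_,yw=s["tool_rot"]
    from scipy.spatial.transform import Rotation as Ro
    R=Ro.from_euler("xyz",s["tool_rot"]).as_matrix()
    d=R.T@(np.array([x,y,z+manip.grip_depth])-p); t=-(yaw-yw)
    t=(t+np.pi)%(2*np.pi)-np.pi
    print("t",s["time"],"tool shift",np.round(d,4),"turn",round(t,3),"| gp",np.round(p-[0,0,manip.grip_depth],4),"yaw",round(yw,4),"F",np.round(s["force"],1),"w",round(s["gripper_width"],4),"g",round(s["grip_force"],1))
E
python3 - <<'E'
from h import *
L=plane("top",[(310.5,266.25),(331,272),(371.75,284)],0.026); print(L)
d=L[0]-L[2]; print("rail +y dir",d[:2]/np.linalg.norm(d[:2]),np.linalg.norm(d),"yaw",np.arctan2(-d[0],d[1]))
go(0.45,-0.25,0.25,1.2)
E
```

```text
[[ 0.50274376  0.01299599  0.026     ]
 [ 0.48808454 -0.0347083   0.026     ]
 [ 0.45754787 -0.12957862  0.026     ]]
rail +y dir [0.30217891 0.95325123] 0.1495666725868365 yaw -0.30697759428025456
t 0.1 tool shift [ 0.3236 -0.1744 -0.0005] turn -0.816 | gp [ 0.2152 -0.5329  0.2492] yaw 0.3838 F [-1.3 -1.1 -0.2] w 0.0856 g 0.0
```

```bash
python3 -m jog '{"targets":[[0.32,-0.17,0,-0.816,0.085],[0.32,-0.17,0,-0.816,0.085],[0.32,-0.17,0,-0.816,0.085],[0.32,-0.17,0,-0.816,0.085],[0.32,-0.17,0,-0.816,0.085]]}'; python3 -c "
from h import *
go(0.52,0.05,0.25,2.0)"
```

```text
time: 0.6
tcp_pos: [0.3768, -0.3401, 0.4044]
tool_rot: [-3.141, -0.0, 1.139]
force: [0.6, 0.1, 0.0]
gripper_width: 0.0851
grip_force: 0.0
t 0.6 tool shift [ 4.142e-01 -3.300e-02 -2.000e-04] turn -0.861 | gp [ 0.3768 -0.3401  0.2497] yaw 1.1394 F [0.6 0.1 0. ] w 0.0851 g 0.0
```

```bash
python3 -m jog '{"targets":[[0.41,-0.03,0,-0.86,0.085],[0.41,-0.03,0,-0.86,0.085],[0.41,-0.03,0,-0.86,0.085],[0.41,-0.03,0,-0.86,0.085],[0.41,-0.03,0,-0.86,0.085]]}'; python3 -c "
from h import *
go(0.4985,0.331,0.2,2.835)"
```

```text
time: 1.1
tcp_pos: [0.4652, -0.1061, 0.4045]
tool_rot: [-3.141, -0.0, 1.89]
force: [0.9, -0.9, -0.1]
gripper_width: 0.0848
grip_force: 0.0
t 1.1 tool shift [0.4046 0.1687 0.0498] turn -0.945 | gp [ 0.4652 -0.1061  0.2498] yaw 1.8898 F [ 0.9 -0.9 -0.1] w 0.0848 g 0.0
```

```bash
python3 -m jog '{"targets":[[0.405,0.169,0,-0.945,0.085],[0.405,0.169,0,-0.945,0.085],[0.405,0.169,0,-0.945,0.085],[0.405,0.169,0,-0.945,0.085],[0.405,0.169,0,-0.945,0.085]]}'; python3 -c "
from h import *
go(0.4985,0.331,0.2,2.835)"
```

```text
time: 1.6
tcp_pos: [0.4852, 0.1431, 0.4045]
tool_rot: [-3.141, -0.0, 2.64]
force: [1.4, -0.3, -0.6]
gripper_width: 0.0851
grip_force: 0.0
t 1.6 tool shift [0.0787 0.1712 0.0497] turn -0.195 | gp [0.4852 0.1431 0.2498] yaw 2.6401 F [ 1.4 -0.3 -0.6] w 0.0851 g 0.0
```

```bash
python3 -m jog '{"targets":[[0.079,0.171,0,-0.195,0.05],[0.079,0.171,0,-0.195,0.05],[0.079,0.171,0,-0.195,0.05],[0.079,0.171,0,-0.195,0.05],[0.079,0.171,0,-0.195,0.05]]}'; python3 -m jog '{"targets":[[0,0,0,0,0.05],[0,0,0,0,0.05],[0,0,0.04,0,0.05],[0,0,0.04,0,0.05],[0,0,0.04,0,0.05]]}';python3 - <<'E'
from h import *
go(0.4985,0.331,0.102,2.835)
w=np.zeros((480,800,3),np.uint8)
for n,(x,y),i in(("top",(168,262),0),("scene",(478,310),1)):
    p,d=optics.capture(n); c=cv2.resize(p[y-60:y+60,x-50:x+50],None,fx=4,fy=4,interpolation=2); w[:,i*400:i*400+400]=c
cv2.imwrite("pics/a1.png",w[:,:,::-1])
E
```

```text
time: 2.1
tcp_pos: [0.4997, 0.3336, 0.4039]
tool_rot: [3.139, -0.001, 2.834]
force: [-0.5, -0.3, -0.1]
gripper_width: 0.0501
grip_force: 0.0
time: 2.6
tcp_pos: [0.4995, 0.3274, 0.3644]
tool_rot: [-3.139, -0.002, 2.827]
force: [0.1, -0.5, 0.8]
gripper_width: 0.0499
grip_force: 0.0
t 2.6 tool shift [0.0019 0.0033 0.1077] turn -0.008 | gp [0.4995 0.3274 0.2097] yaw 2.8271 F [ 0.1 -0.5  0.8] w 0.0499 g 0.0
```

View pics/a1.png

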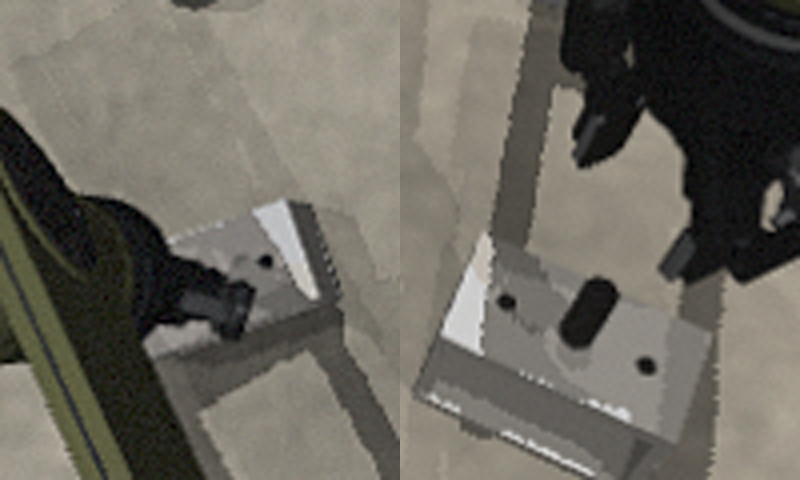

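The picture shows the open fingers straddling the space above the probe handle. In the scene half the pads are at about (595,130) and (690,250), with the handle at (590,315). Next I descend.

```bash
python3 -m jog '{"targets":[[0.002,0.003,0.04,-0.008,0.05],[0.002,0.003,0.07,-0.008,0.05],[0.002,0.003,0.095,-0.008,0.05],[0.002,0.003,0.106,-0.008,0.05],[0.002,0.003,0.106,-0.008,0.05]]}'; python3 -m jog '{"targets":[[0,0,0,0,0.05],[0,0,0,0,0.03],[0,0,0,0,0.025],[0,0,0,0,0.021],[0,0,0,0,0.021]]}';python3 -c "
from h import *
go(0.4985,0.331,0.102,2.835)"
```

```text
time: 3.2
tcp_pos: [0.4988, 0.3321, 0.2583]
tool_rot: [-3.14, -0.001, 2.836]
force: [-0.0, -0.3, 0.3]
gripper_width: 0.0502
grip_force: 0.0
time: 3.7
tcp_pos: [0.4989, 0.3324, 0.2593]
tool_rot: [3.141, 0.001, 2.837]
force: [0.5, -0.6, 0.3]
gripper_width: 0.0212
grip_force: 0.0
t 3.7 tool shift [-0.0001 -0.0014  0.0026] turn 0.002 | gp [0.4989 0.3324 0.1046] yaw 2.8368 F [ 0.5 -0.6  0.3] w 0.0212 g 0.0
```

```bash
python3 -m jog '{"targets":[[0,0,0,0,0.018],[0,0,0,0,0.016],[0,0,0,0,0.012],[0,0,0,0,0.01],[0,0,0,0,0.01]]}';python3 -c "
from h import *
go(0.4985,0.331,0.102,2.835)"
```

```text
time: 4.2
tcp_pos: [0.4988, 0.3323, 0.2589]
tool_rot: [3.141, 0.0, 2.837]
force: [-1.0, 0.1, 3.0]
gripper_width: 0.0145
grip_force: 58.4
t 4.2 tool shift [-0.0001 -0.0014  0.0022] turn 0.002 | gp [0.4988 0.3323 0.1042] yaw 2.8368 F [-1.   0.1  3. ] w 0.0145 g 58.4
```

```bash
python3 -m jog '{"targets":[[0,0,-0.02,0,0.01],[0,0,-0.05,0,0.01],[0,0,-0.09,0,0.01],[0,0,-0.122,0,0.01],[0,0,-0.122,0,0.01]]}';python3 -c "
from h import *
go(0.5674,0.0173,0.224,2.835)"
```

```text
time: 4.7
tcp_pos: [0.5002, 0.3332, 0.3859]
tool_rot: [3.134, 0.007, 2.837]
force: [0.1, -0.1, 0.3]
gripper_width: 0.0146
grip_force: 58.5
t 4.7 tool shift [-0.1588 -0.2813  0.0061] turn 0.002 | gp [0.5002 0.3332 0.2312] yaw 2.8368 F [ 0.1 -0.1  0.3] w 0.0146 g 58.5
```

```bash
python3 -m jog '{"targets":[[-0.015,-0.026,0,0,0.01],[-0.037,-0.065,0,0,0.01],[-0.06,-0.105,0,0,0.01],[-0.085,-0.149,0,0,0.01],[-0.106,-0.186,0,0,0.01]]}'; python3 -m jog '{"targets":[[-0.02,-0.036,0,0,0.01],[-0.037,-0.065,0,0,0.01],[-0.048,-0.084,0,0,0.01],[-0.054,-0.094,0,0,0.01],[-0.054,-0.094,0,0,0.01]]}';python3 - <<'E'
from h import *
go(0.5674,0.0173,0.224,2.835)
w=np.zeros((480,800,3),np.uint8)
for n,(x,y),i in(("top",(309,235),0),("scene",(327,240),1)):
    p,d=optics.capture(n); np.savez(f"pics/{n}1.npz",p=p,d=d); c=cv2.resize(p[y-48:y+48,x-40:x+40],None,fx=5,fy=5,interpolation=2); w[:,i*400:i*400+400]=c
cv2.imwrite("pics/a2.png",w[:,:,::-1])
E
```

```text
time: 5.2
tcp_pos: [0.5438, 0.121, 0.3794]
tool_rot: [-3.14, -0.002, 2.837]
force: [0.3, -0.2, 0.3]
gripper_width: 0.014
grip_force: 58.6
time: 5.7
tcp_pos: [0.5675, 0.0161, 0.3797]
tool_rot: [-3.141, -0.001, 2.835]
force: [0.3, 0.4, -0.6]
gripper_width: 0.0148
grip_force: 58.6
t 5.7 tool shift [0.0004 0.0011 0.001 ] turn -0.0 | gp [0.5675 0.0161 0.225 ] yaw 2.8347 F [ 0.3  0.4 -0.6] w 0.0148 g 58.6
```

View pics/a2.png

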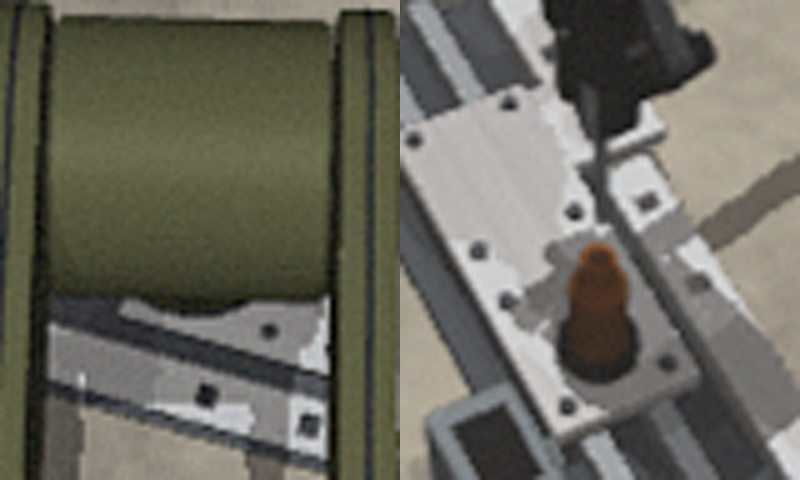

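The scene half shows the stem tip at composite (602,223), scene pixel (327.4,236.7), just above the vial mouth at composite (599,250), pixel (326.8,242). The arm blocks the top view. I'll refine the numbers from the scene view.

```bash
python3 - <<'E'
from h import *
f=np.load("pics/scene1.npz"); g=np.load("pics/scene0.npz")["p"].astype(int); p=f["p"].astype(int)
print("R-B mouth area (first picture, unoccluded)"); print((g[236:252,319:336,0]-g[236:252,319:336,2]))
print("gray then"); print(g[236:250,319:336].sum(2)//3)
print("gray now"); print(p[224:246,319:336].sum(2)//3)
for k in ((327.4,236.7),): print(plane("scene",[k],0.136))
print(plane("scene",[(326.8,242)],0.11))
E
```

```text
R-B mouth area (first picture, unoccluded)
[[ 0  1  3  2 -1 -1 -2  0 -3 -2 -4  1  4  0  2 -2 -1]
 [ 3  1  1  3  2 -1 -3 -2 -1 -1  0 -1  4  0  1 -1 -2]
 [ 4  1 -2  3  1 -2 -2 -4  0  0 -1 -4 -1  3  2 -1 -3]
 [ 1  3  1  0  1  0 -2 -4 -4 -4 -1  1  1  4  3  2 -1]
 [ 3  1  2 -2 -1  8 27 29 25  4 -5 -1 -3 -2  2  3  0]
 [ 2  4  0 -1 10 45 60 57 53 50 17 -2 -1  0  0  3  1]
 [ 1  3  1  3 34 72 43 40 38 60 44 12 -2  0 -4  2  4]
 [-1  2  2 13 63 52 24 25 22 30 64 27 -4 -2 -2 -1  2]
 [ 0  0  1  9 64 57 28 25 23 34 65 19 -4 -3 -2  0  2]
 [-3 -1  4 21 48 45 33 39 34 39 42 26 12 -5  1  0 -5]
 [-2  2 14 36 23 29 29 37 35 31 29 46 33  6 -2 -2 -2]
 [-2  6 34 40 20 23 28 30 26 28 22 35 46 13 -4  0  0]
 [-3  5 48 36 27 23 24 25 25 24 24 31 45 17 -3 -1  1]
 [-2 12 52 34 33 30 27 25 27 32 32 36 48 20 -3 -3 -2]
 [ 1 15 48 32 31 35 32 31 33 33 33 32 48 23 -3 -3 -2]
 [ 3  7 37 32 33 35 33 36 36 36 30 36 41 15  0 -4  0]]
gray then
[[195 187 169 169 183 197 195 196 191 146  68  71  73 118 174 196 193]
 [193 196 195 194 195 193 193 197 198 183 128  70  67  78 145 204 196]
 [193 193 192 190 190 195 194 194 197 19
[... 1758 characters left out ...]
 214 213 194 175 197 193 186 124  76  70  81 158 219 193]
 [193 213 189 154 153 146 141 186 200 153 125  79  73  69 107 152 150]
 [173 155 145 119 126 124 127 142 151 127 129 104  74  71  75  90 116]
 [137 122 124 126 126 121 112 114 113 126 132 121  84  79  72  74 102]
 [127 129 127 129 121 102  88  83  89 102 120 132 114  83  71  71  88]
 [117 128 129 119  93  78  61  59  54  66  93 124 128 106  73  71  75]
 [107 118 128 117  81  67  49  51  49  50  72 114 134 113  68  64  68]
 [103 104 109 103  81  60  53  47  49  51  68 105 136 128  99  49  66]
 [108 104 100  81  61  56  55  56  54  53  56  76 119 135 126  89  57]]
[[0.56758424 0.02154025 0.136     ]]
[[0.56471977 0.01686452 0.11      ]]
```

```bash
python3 - <<'E'
from h import *
t=plane("scene",[(327.1,235.05)],0.1358)[0]; m=plane("scene",[(326.1,243.4)],0.11)[0]; d=m-t
print(t,m,d, "tool",-0.9534*d[0]+0.302*d[1],0.302*d[0]+0.9534*d[1])
# top view of mouth vs handle-top, first picture
p=np.load("pics/top0.npz")["p"].astype(int)
print((p[229:246,300:318,0]-p[229:246,300:318,2])); print(p[262:281,158:178].sum(2)//3)
E
```

```text
[0.56510703 0.01811613 0.1358    ] [0.56815588 0.01837793 0.11      ] [ 0.00304885  0.00026181 -0.0258    ] tool -0.002827713045627453 0.0011703593009258874
[[ -3  -3  -1  -4  -3  -4  -2  -3  -5   0  -2  -2  -3  -2  -4  -1  -7  -4]
 [ -3  -2  -2  -2  -1  -6  -6  -1  -2  -4  -2  -5  -4  -4  -5   0  -2  -2]
 [ -3  -3  -1  -2  -1  -3  -7  -4  -6  -6  -7  -8  -6  -4  -3  -1  -3  -5]
 [ -2  -5  -4  -4  -4  -4   4  23  38  25  28  10  -9  -4  -5  -2  -3   0]
 [ -2  -5  -3  -3  -5  27  44  59  57  65  51  67  18   3  -2  -4  -1  -3]
 [ -1  -2  -3  -8  27  60  43  53  50  47  63  64  42  21  -6  -2  -5  -5]
 [ -4  -3  -4  13  57  52  55  62  48  43  86  67  47  38  -5  -5  -1  -3]
 [ -4  -3  -9  17  65  63  79   1  -4  -9  36  81  65  43  22  -7  -4   0]
 [  0  -4   0  30  58  65  89 -16  -7 -12  11  61  51  59  43  -5  -3  -4]
 [ -5   3  -2  23  52  45  86   5  -5 -11  44  79  50  54  58 -11  -2   0]
 [  1  -2  -9  17  79  71  84  62  51  42  69  78  57  57  30  -5  -3  -3]
 [ -3  -3  -2  23  54  65  45  72  89  88  69  42  53  56   7  -5  -1  -3]
 [ -1  -3  -2  -5  27  50  52  44  34  39  
[... 1248 characters left out ...]
 150 184
  177 176]
 [180 176 178 183 159  54  18  29  34  33  37  27   3   2   4  72 161 186
  176 179]
 [163 182 181 179 175 119  33  24  25  34   8   8   8   0   5 128 178 180
  175 180]
 [125 188 180 178 180 174 122  98 102 102  83  66  70  83 115 170 181 180
  177 173]
 [ 85 165 181 175 179 180 175 164 167 167 159 151 146 155 175 182 177 174
  177 175]
 [ 67 147 182 178 176 179 180 181 179 180 183 183 184 182 183 178 177 182
  177 177]
 [102 172 179 177 175 177 179 173 178 183 177 178 174 178 176 176 176 176
  177 177]
 [154 185 179 176 177 176 175 175 177 176 178 177 178 178 176 175 175 175
  176 178]
 [184 178 177 177 173 178 174 177 177 176 175 176 173 178 179 180 173 177
  179 176]]
```

```bash
python3 - <<'E'
from h import *
r=plane("top",[(308.4,237.05)],.11)[0]-plane("top",[(165.95,271.7)],.12)[0]
print(plane("top",[(308.4,237.05)],.11)[0],plane("top",[(165.95,271.7)],.12)[0],r, r[:2]+[.4988,.3323]); go(0.5675,0.0161,0.225,2.835)
E
```

```text
[0.56686324 0.01577446 0.11      ] [0.49795483 0.32932629 0.12      ] [ 0.06890841 -0.31355183 -0.01      ] [0.56770841 0.01874817]
t 5.8 tool shift [-0.0009 -0.0015  0.0004] turn 0.002 | gp [0.5671 0.0178 0.2254] yaw 2.8367 F [ 0.4 -1.2 -0.1] w 0.0144 g 58.6
```

```bash
python3 -m jog '{"targets":[[-0.001,0.0006,0.008,0,0.01],[-0.001,0.0006,0.016,0,0.01],[-0.001,0.0006,0.021,0,0.01],[-0.001,0.0006,0.021,0,0.01],[-0.001,0.0006,0.021,0,0.01]]}'; python3 -m jog '{"targets":[[0,0,0,0,0.01],[0,0,0,0,0.01],[0,0,0,0,0.01],[0,0,0,0,0.01],[0,0,0,0,0.01]]}';python3 - <<'E'
from h import *
go(0.5685,0.018,0.204,2.835)
p,d=optics.capture("scene"); np.savez("pics/scene2.npz",p=p,d=d)
c=cv2.resize(p[215:265,300:355],None,fx=11,fy=11,interpolation=cv2.INTER_CUBIC); cv2.imwrite("pics/a3.png",c[:,:,::-1])
p=p.astype(int); print(p[232:250,318:336].sum(2)//3); print((p[...,0]-p[...,2])[232:250,318:336])
go(0.5685,0.018,0.204,2.835)
E
```

```text
time: 6.3
tcp_pos: [0.5684, 0.0179, 0.3594]
tool_rot: [-3.141, -0.001, 2.837]
force: [-0.2, -0.3, 0.3]
gripper_width: 0.0145
grip_force: 58.6
time: 6.8
tcp_pos: [0.5685, 0.0174, 0.3598]
tool_rot: [3.142, 0.0, 2.837]
force: [-0.1, 0.0, -0.7]
gripper_width: 0.0144
grip_force: 58.6
t 6.8 tool shift [0.0002 0.0006 0.0011] turn 0.002 | gp [0.5685 0.0174 0.2051] yaw 2.8367 F [-0.1  0.  -0.7] w 0.0144 g 58.6
[[181 183 174 153 168 201 200 142  60  69  69  81 157 214 208 181 121  77]
 [183 178 141  97 100 168 201 143  65  67  71  70 118 190 214 206 162  74]
 [183 158  88  82  69 124 177 145  62  69  71  75  83 130 185 211 193 142]
 [183 183 146  51  48 134 193 141  61  66  72  79  73  88 161 214 207 200]
 [180 196 201 181 182 199 200 145  63  77  87  77  75  72 124 187 214 213]
 [181 194 211 211 212 214 203 144  62  81 127 129  73  70  83 156 218 196]
 [180 194 213 192 154 156 167 143  63  71 116 131  82  76  74 105 152 148]
 [184 173 154 144 123 124 130 112  66  70 104 130 108  74  74  74  89 114]
 [169 118 110 128 127 128 120  90  67  73 103 135 120  86  77  74  75 101]
 [119 106 120 130 12
[... 1108 characters left out ...]
 4]
 [ 5  2  2  3  2  1  8 12 -2 -1  1  3  3 -1 -2  4  1  3]
 [ 2  4  1  4 -1 17 52 33 -2  4 38 34  1 -1 -4  4  4  2]
 [ 5  3  3  3  8 48 77 24  0  5 50 56 19  1  3 -3  1  4]
 [ 5  4  3  1 17 66 59 23 16 16 37 70 43  0  1 -1  1  3]
 [ 2  2  4  0 16 68 63 28 27 23 39 69 36  1  3  2  2  1]
 [ 3  6  1  6 23 51 51 40 44 40 46 48 33 18  1  4  2  1]
 [ 3  4  4 20 38 28 34 37 40 40 38 32 45 44 11  3  1  1]
 [ 4  3 11 43 42 28 30 31 32 31 33 30 38 54 21  2  3  0]
 [ 5  3 14 51 40 29 29 32 32 30 30 29 35 52 29  2  2  3]
 [ 5  2 25 57 35 38 34 30 32 30 33 38 37 53 28  2  2  5]]
t 6.85 tool shift [0.0002 0.0005 0.0011] turn 0.002 | gp [0.5685 0.0174 0.2051] yaw 2.8367 F [ 0.1 -0.1 -0.6] w 0.0144 g 58.6
```

View pics/a3.png

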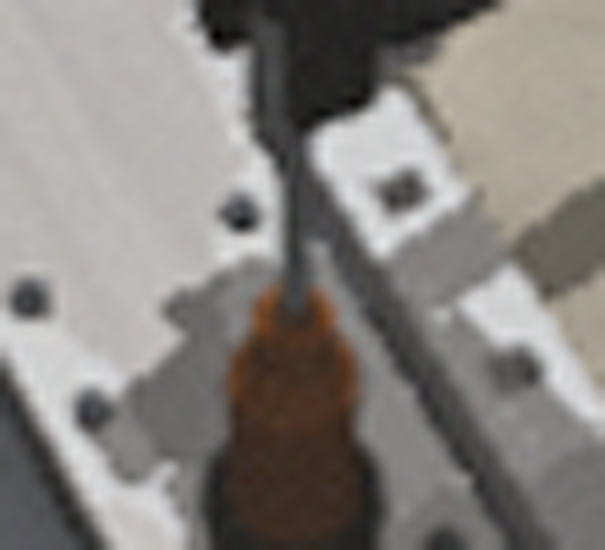

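The crop shows the stem tip at about scene pixel (326.4,241.3), directly over the vial mouth at (326.15,243.4). The remaining error is about 1 mm against 2 mm of clearance, so I apply a small correction and lower slowly.

```bash
python3 -m jog '{"targets":[[0,0.0008,0.003,0,0.01],[0,0.0008,0.006,0,0.01],[0,0.0008,0.009,0,0.01],[0,0.0008,0.012,0,0.01],[0,0.0008,0.012,0,0.01]]}'; python3 -c "
from h import *
go(0.5685,0.0182,0.139,2.835)"
```

```text
time: 7.35
tcp_pos: [0.5685, 0.0182, 0.347]
tool_rot: [-3.141, -0.001, 2.837]
force: [0.1, 0.4, -0.7]
gripper_width: 0.0145
grip_force: 58.6
t 7.35 tool shift [-0.0001 -0.      0.0533] turn 0.002 | gp [0.5685 0.0182 0.1923] yaw 2.8368 F [ 0.1  0.4 -0.7] w 0.0145 g 58.6
```

```bash
python3 -m jog '{"targets":[[0,0,0.012,0,0.01],[0,0,0.024,0,0.01],[0,0,0.036,0,0.01],[0,0,0.045,0,0.01],[0,0,0.048,0,0.01]]}'; python3 -m jog '{"targets":[[0,0,0.001,0,0.01],[0,0,0.002,0,0.01],[0,0,0.003,0,0.01],[0,0,0.004,0,0.01],[0,0,0.005,0,0.01]]}'; python3 -c "
from h import *
go(0.5685,0.0182,0.139,2.835)"
```

```text
time: 7.85
tcp_pos: [0.5683, 0.0183, 0.2979]
tool_rot: [-3.141, -0.003, 2.837]
force: [-0.7, -0.8, -0.4]
gripper_width: 0.0144
grip_force: 58.8
time: 8.35
tcp_pos: [0.5689, 0.0183, 0.295]
tool_rot: [3.141, 0.001, 2.837]
force: [0.4, -0.2, 0.0]
gripper_width: 0.0145
grip_force: 58.8
t 8.35 tool shift [ 0.0003 -0.0002  0.0013] turn 0.002 | gp [0.5689 0.0183 0.1403] yaw 2.8368 F [ 0.4 -0.2  0. ] w 0.0145 g 58.8
```

```bash
python3 -m jog '{"targets":[[0,0,0.0005,0,0.01],[0,0,0.001,0,0.01],[0,0,0.0015,0,0.01],[0,0,0.002,0,0.01],[0,0,0.002,0,0.01]]}'; python3 -c "
from h import *
go(0.5685,0.0182,0.139,2.835)"
```

```text
time: 8.85
tcp_pos: [0.5688, 0.0183, 0.2938]
tool_rot: [3.141, 0.001, 2.837]
force: [-1.7, -0.2, 6.3]
gripper_width: 0.0145
grip_force: 59.3
t 8.85 tool shift [ 0.0003 -0.0001  0.0001] turn 0.002 | gp [0.5688 0.0183 0.1391] yaw 2.8369 F [-1.7 -0.2  6.3] w 0.0145 g 59.3
```

The probe is seated: 6 N of contact at the expected height. I release and lift.

```bash
python3 -m jog '{"targets":[[0,0,0,0,0.02],[0,0,0,0,0.03],[0,0,0,0,0.045],[0,0,0,0,0.05],[0,0,0,0,0.05]]}'; python3 -m jog '{"targets":[[0,0,-0.02,0,0.05],[0,0,-0.05,0,0.05],[0,0,-0.09,0,0.05],[0,0,-0.11,0,0.05],[0,0,-0.11,0,0.05]]}'; python3 -c "
from h import *
go(0.475,-0.078,0.2,2.835)"
```

```text
time: 9.35
tcp_pos: [0.5687, 0.0183, 0.2925]
tool_rot: [-3.142, -0.0, 2.837]
force: [0.8, 0.9, 0.0]
gripper_width: 0.0499
grip_force: 0.0
time: 9.85
tcp_pos: [0.5699, 0.0182, 0.4064]
tool_rot: [3.14, 0.008, 2.837]
force: [0.3, -0.7, -0.2]
gripper_width: 0.05
grip_force: 0.0
t 9.85 tool shift [ 0.062  -0.1204  0.051 ] turn 0.002 | gp [0.5699 0.0182 0.2517] yaw 2.8369 F [ 0.3 -0.7 -0.2] w 0.05 g 0.0
```

```bash
python3 -m jog '{"targets":[[0.015,-0.03,0,0,0.06],[0.033,-0.066,0,0,0.06],[0.05,-0.1,0,0,0.06],[0.06,-0.12,0,0,0.06],[0.06,-0.12,0,0,0.06]]}'; python3 -m jog '{"targets":[[0,0,0,0,0.06],[0,0,0.02,0,0.06],[0,0,0.05,0,0.06],[0,0,0.075,0,0.06],[0,0,0.075,0,0.06]]}';python3 - <<'E'
from h import *
go(0.475,-0.078,0.08,2.835)
p,d=optics.capture("scene"); np.savez("pics/scene3.npz",p=p,d=d)
w=cv2.resize(p[165:285,250:400],None,fx=5,fy=5,interpolation=2); cv2.imwrite("pics/a4.png",w[:,:,::-1])
P=cloud("scene",d)[215:250,315:340].reshape(-1,3); P=P[(P[:,2]>0.12)&(P[:,2]<.17)]; print(P[:,2].max(),np.median(P,0))
E
```

```text
time: 10.35
tcp_pos: [0.4729, -0.0795, 0.4012]
tool_rot: [-3.14, -0.004, 2.834]
force: [-0.1, 0.7, -0.3]
gripper_width: 0.0598
grip_force: 0.0
time: 10.85
tcp_pos: [0.4748, -0.077, 0.3243]
tool_rot: [3.142, -0.008, 2.838]
force: [-0.9, 0.5, -0.0]
gripper_width: 0.0602
grip_force: 0.0
t 10.85 tool shift [-0.0012 -0.0009  0.0896] turn 0.003 | gp [ 0.4748 -0.077   0.1696] yaw 2.8379 F [-0.9  0.5 -0. ] w 0.0602 g 0.0
0.15828694702653634 [0.57131399 0.02283234 0.14516634]
```

View pics/a4.png

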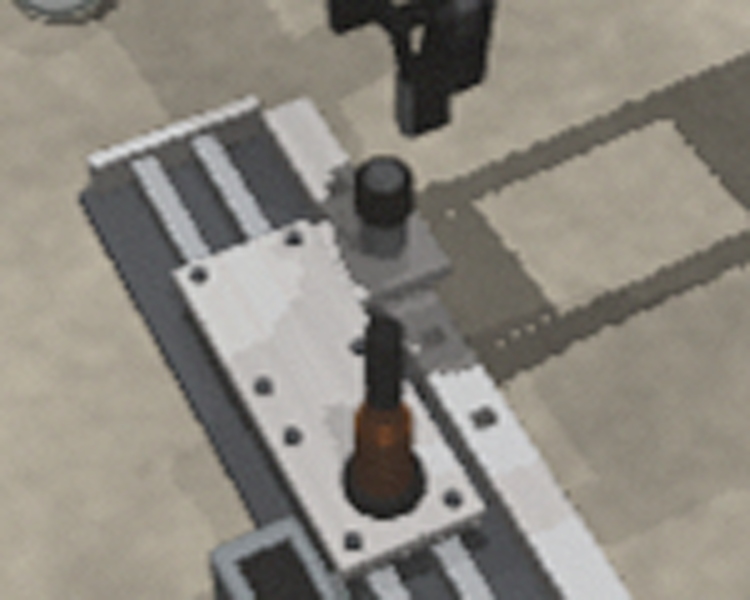

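The picture shows the probe handle upright on the vial rim, from (385,315) to (385,405), and the knob at (384,190) beneath the open fingers. Next I descend to the knob.

```bash
python3 -m jog '{"targets":[[0,0,0.03,0,0.06],[0,0,0.055,0,0.06],[0,0,0.075,0,0.06],[0,0,0.087,0,0.06],[0,0,0.087,0,0.06]]}'; python3 -m jog '{"targets":[[0,0,0,0,0.05],[0,0,0,0,0.04],[0,0,0,0,0.034],[0,0,0,0,0.034],[0,0,0,0,0.034]]}'; python3 -c "
from h import *
go(0.475,-0.078,0.08,2.835)"
```

```text
time: 11.4
tcp_pos: [0.4762, -0.0779, 0.2403]
tool_rot: [3.141, -0.001, 2.837]
force: [-0.1, 0.3, 0.8]
gripper_width: 0.0604
grip_force: 0.0
time: 11.9
tcp_pos: [0.4756, -0.0782, 0.2412]
tool_rot: [3.142, 0.001, 2.837]
force: [0.4, -0.2, -0.2]
gripper_width: 0.0342
grip_force: 0.0
t 11.9 tool shift [0.0007 0.     0.0065] turn 0.002 | gp [ 0.4756 -0.0782  0.0865] yaw 2.8367 F [ 0.4 -0.2 -0.2] w 0.0342 g 0.0
```

```bash
python3 -m jog '{"targets":[[0,0,0.003,0,0.034],[0,0,0.006,0,0.034],[0,0,0.006,0,0.03],[0,0,0.006,0,0.026],[0,0,0.006,0,0.022]]}'; python3 -m jog '{"targets":[[0,0,0,0,0.02],[0,0,0,0,0.02],[0,0,0,0,0.02],[0,0,0,0,0.02],[0,0,0,0,0.02]]}'; python3 -c "
from h import *
go(0.475,-0.078,0.08,2.835)"
```

```text
time: 12.4
tcp_pos: [0.4752, -0.0785, 0.2346]
tool_rot: [-3.141, -0.001, 2.837]
force: [-1.9, -3.5, 0.3]
gripper_width: 0.0263
grip_force: 58.9
time: 12.9
tcp_pos: [0.4752, -0.0784, 0.2346]
tool_rot: [-3.141, -0.001, 2.837]
force: [-2.1, -5.7, -0.1]
gripper_width: 0.0262
grip_force: 58.9
t 12.9 tool shift [ 0.0003  0.0004 -0.0001] turn 0.002 | gp [ 0.4752 -0.0784  0.0799] yaw 2.8371 F [-2.1 -5.7 -0.1] w 0.0262 g 58.9
```

```bash
python3 -m jog '{"targets":[[0,-0.0004,-0.003,0,0.02],[0,-0.0004,-0.006,0,0.02],[0,-0.0004,-0.009,0,0.02],[0,-0.0004,-0.012,0,0.02],[0,-0.0004,-0.014,0,0.02]]}'; python3 -c "
from h import *
go(0.475,-0.078,0.094,2.835)"
```

```text
time: 13.4
tcp_pos: [0.4752, -0.0783, 0.2488]
tool_rot: [3.141, -0.001, 2.837]
force: [-0.2, -0.6, -8.4]
gripper_width: 0.0262
grip_force: 59.4
t 13.4 tool shift [0.0003 0.0002 0.0001] turn 0.002 | gp [ 0.4752 -0.0783  0.0941] yaw 2.8367 F [-0.2 -0.6 -8.4] w 0.0262 g 59.4
```

```bash
python3 -m jog '{"targets":[[0,0.005,0,0,0.02],[0,0.013,0,0,0.02],[0,0.022,0,0,0.02],[0,0.031,0,0,0.02],[0,0.04,0,0,0.02]]}'; python3 -m jog '{"targets":[[0,0.006,0,0,0.02],[0,0.01,0,0,0.02],[0,0.01,0,0,0.02],[0,0.01,0,0,0.02],[0,0.01,0,0,0.02]]}'; python3 -c "
from h import *
go(0.475+0.0151,-0.0784+0.0477,0.094,2.835)"
```

```text
time: 13.9
tcp_pos: [0.4874, -0.0394, 0.2485]
tool_rot: [3.142, -0.001, 2.837]
force: [-1.8, -2.5, -7.4]
gripper_width: 0.0265
grip_force: 59.6
time: 14.4
tcp_pos: [0.4902, -0.0307, 0.2486]
tool_rot: [3.141, -0.001, 2.837]
force: [-0.4, 2.5, -7.2]
gripper_width: 0.0264
grip_force: 59.6
t 14.4 tool shift [ 0.0001  0.     -0.0001] turn 0.002 | gp [ 0.4902 -0.0307  0.0939] yaw 2.8365 F [-0.4  2.5 -7.2] w 0.0264 g 59.6
```

Now at +50 mm. I lower the pin and watch the force.

```bash
python3 -m jog '{"targets":[[0,0,0.002,0,0.02],[0,0,0.004,0,0.02],[0,0,0.006,0,0.02],[0,0,0.007,0,0.02],[0,0,0.008,0,0.02]]}'; python3 -c "
from h import *
go(0.4902,-0.0307,0.080,2.835)"
```

```text
time: 14.9
tcp_pos: [0.4902, -0.031, 0.2406]
tool_rot: [-3.141, -0.001, 2.837]
force: [-2.8, 1.8, -6.4]
gripper_width: 0.0261
grip_force: 59.8
t 14.9 tool shift [0.0001 0.0002 0.0059] turn 0.002 | gp [ 0.4902 -0.031   0.0859] yaw 2.8367 F [-2.8  1.8 -6.4] w 0.0261 g 59.8
```

```bash
python3 -m jog '{"targets":[[0,0,0.0015,0,0.02],[0,0,0.003,0,0.02],[0,0,0.0045,0,0.02],[0,0,0.0055,0,0.02],[0,0,0.006,0,0.02]]}'; python3 -m jog '{"targets":[[0,0,0.0003,0,0.02],[0,0,0.0006,0,0.02],[0,0,0.0006,0,0.02],[0,0,0.0006,0,0.02],[0,0,0.0006,0,0.02]]}'; python3 -c "
from h import *
go(0.4902,-0.0307,0.080,2.835)"
```

```text
time: 15.4
tcp_pos: [0.4902, -0.031, 0.2346]
tool_rot: [-3.141, -0.001, 2.837]
force: [-4.2, 1.4, -0.4]
gripper_width: 0.0263
grip_force: 60.2
time: 15.9
tcp_pos: [0.4901, -0.031, 0.2346]
tool_rot: [-3.141, -0.0, 2.837]
force: [-5.0, 0.4, 1.6]
gripper_width: 0.0262
grip_force: 60.4
t 15.9 tool shift [ 0.      0.0003 -0.0001] turn 0.002 | gp [ 0.4901 -0.031   0.0799] yaw 2.837 F [-5.   0.4  1.6] w 0.0262 g 60.4
```

```bash
python3 -m jog '{"targets":[[0,0,0.0004,0,0.02],[0,0,0.0008,0,0.02],[0,0,0.0008,0,0.02],[0,0,0.0008,0,0.02],[0,0,0.0008,0,0.02]]}'; python3 - <<'E'
from h import *
p,d=optics.capture("scene")
cv2.imwrite("pics/a5.png",p[:,:,::-1])
go(0.4902,-0.0307,0.080,2.835)
E
```

```text
time: 16.4
tcp_pos: [0.4901, -0.031, 0.2345]
tool_rot: [-3.141, 0.0, 2.837]
force: [-7.4, 0.6, 7.5]
gripper_width: 0.026
grip_force: 61.1
t 16.45 tool shift [-0.      0.0003 -0.0002] turn 0.002 | gp [ 0.4901 -0.031   0.0798] yaw 2.837 F [-6.8  0.7  6.9] w 0.0262 g 61.1
```

View pics/a5.png

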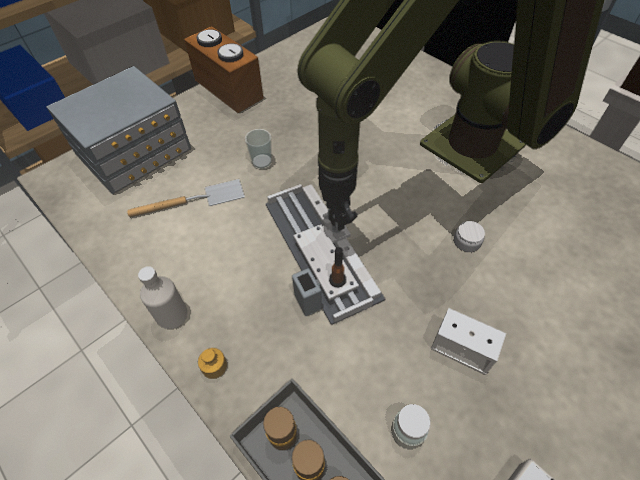

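The picture shows the slide moved towards the reader, with the vial and upright probe at (338,270). The beaker (260,148) and jar (412,425) are still standing, and the gripper is on the knob at about (340,218). The gripper height matches the first home position and the knob is held down with 7 N, so I hand in.

```bash
python3 -c "
from station import manip
print(manip.finish_job())"
```

```text
the job is handed in; nothing more can be done
None
```

I handed in the job after about 16.5 s of robot time: the probe is fully down in the vial, the slide is one hole (50 mm) nearer the reader with the pin home, the gripper still holds the knob, and the beaker and jar are standing; the hand-in gave no verdict.

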